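# Clamp a caramel tin in the labelling jig

## Robot

A 7-joint arm with a two-finger parallel gripper is mounted at the origin on the work surface. World frame = base frame: x ahead of the robot, y to its left, z up, the work surface at z = 0. Lengths are in m, angles in rad, forces in N, time in s.
With the tool pointing down it reaches from about 0.425 to 0.875 m from the base axis. Payload 4.7 kg.
Tool frame: the origin (TCP) lies midway between the tips of the shut fingers; the grasp point (between the pads) lies 19 mm behind it; z points along the fingers, y is the line along which they close (so a half turn about z gives the same grasp; the last joint's range is limited). The gripper opens to 87 mm and grips with 3 to 60 N. Pads are 19 mm wide; open, the fingers measure 117 mm over their backs; the gripper's body (75 mm by 190 mm) begins 51 mm behind the grasp point.
Start: joints at [-1.272, 0.321, -0.07, 1.45, 0.023, 1.371, -0.057], TCP at [0.183, 0.624, 0.189] pointing down, gripper open.
Joint ranges: [-2.86, 2.86], [-0.3, 2.09], [-1.38, 1.24], [0.06, 2.45], [-1.56, 4.7], [0.09, 2.05], [-2.69, 2.69]. Speed limits (rad/s): [2.57, 2.57, 3.14, 3.14, 3.14, 3.14, 3.14].

## Interface

Orientations are given as a rotation vector (axis times angle).
In Python, from bench import ctrl gives the robot as it stands. The module is installed in compiled form; this text tells all that it offers.
- The arm moves only by the tool carry_out, never from a script. Its argument "steps" is a list of rows, each a list of 7 numbers: the turn, a rotation vector about the world's x, y, z in degrees, then the shift along the world's x, y, z in cm, then the opening, from 0 (shut) to 1 (fully open). A call has 1 to 12 rows; each row is the pose to reach, as a shift and turn from the pose commanded when the call began; what a row does not reach only later rows make up. A row lasts 1/10 s, in which the tool goes at most 50 mm and 8.59 degrees, less where a joint would pass 70% of its speed; a pose out of reach is approached as far as the arm can. A call with a gripper value outside its range is refused whole. The fingers move at their own pace and stop on an object; "squeeze" is the grip in N (left out, the last holds). Time passes only in rows, so rows that repeat a pose let the fingers close. It gives the time, the measured TCP pose, the force, the opening and the grip force at its end, in the units of the state.
- ctrl.get_state(): the state, without advancing time (a new reading comes with each control period).
- ctrl.get_image(name): name is "scene" or "top" or "wrist"; returns a dict with "pixels" (400x640x3 uint8, red, green, blue), "camera_matrix" (3x3 intrinsics, pixels), "cam_to_world" (4x4, takes a point from camera to world coordinates); the wrist camera has in their place "T_tool_cam" (4x4, takes a point from camera to tool coordinates, whose origin is the TCP and whose axes are the flange's). Camera axes: x right, y down, z forward; pixel columns grow to the right and rows downward; lengths in m; the calibration is good to about 2 mm. A picture is of the moment at which its call begins: read the wrist's pose just before it. There is no depth.
- ctrl.close_job(): hands the job in; it is judged then, once.
The state is a dict: "time": time; "joint_positions": joint angles; "qd": joint speeds; "joint_torque": joint torques, N m; "position": TCP position; "tool_rot": TCP orientation; "ft_force": force on the tool from outside, world axes, zero at the start; "torque": the same for the moment, N m; "grip_width": opening from 0.0 (shut) to 1.0 (fully open); "grip_force": force on a finger pad.
Only numpy, scipy, OpenCV 4.12 (cv2) and the standard library are available. Lean on these libraries where they do the work, as an engineer would, in place of code of your own. Each camera call takes 0.05 s, during which the arm holds its last target. There are 200 camera calls.

## Task

Take the rectangular tin out of the wooden stand and stand it in the labelling jig, centred between the fence and the pad with one of its long sides towards the fence, and let go of it. Then wind the handwheel clockwise by its crank handle until the sprung pad bears on the tin and holds it flat against the fence; stop before the spring is squeezed solid or the tin is crushed. Move the carriage only with the wheel, keep the tin upright, and leave the other things where they are.

Things in the scene. Friction and masses are not known exactly. Their poses are not given: they have to be found in the camera images.
- tin: Gold-lacquered rectangular tin (the only rectangular thing in the stand), 62 mm along its x, 46 mm along its y, 64 mm tall, about 0.3 kg, rigid. Origin: centre of its underside, z up. It starts upright in one bay of the stand.
- stand: Fixed wooden two-bay stand, 166 (x) x 66 (y) mm, floor 10 mm thick. Three dividers across it, 8 mm thick, tops at 76 mm, at x = -78, 0, +78 mm; bays (70 mm clear) at x = -39 and +39 mm, open towards +y and -y. The tin's short ends face the dividers, 4 mm away: here it can be gripped only over its 46 mm width (along y). Origin: centre of underside.
- jig: Fixed labelling jig. Base plate 12 mm thick, x -60..60, y -185..105 mm of the origin (underside). Along y: fence at +y end, nest, pad, carriage, handwheel at -y end. Fence, pad and carriage stand 78 mm above the table, just over a tin in the nest, with no room for fingers beside it: here hold the tin over its 62 mm length (along the jig's x), open on both sides.
- fence: Fixed upright steel plate of the jig, 85 mm wide, 14 mm thick, its top 78 mm above the table. Origin: centre of its underside on the base plate.
- carriage: Aluminium block of the jig, 70 x 30 mm, its top 78 mm above the table, that slides towards the fence along the jig's +y, 3.5 mm for each radian of the handwheel (22 mm a turn); it carries the pad. Origin: centre of its underside.
- fence_face (a point): Centre of the fence's flat face towards the pad; 23 mm from the nest centre.
- pad_face (a point): Centre of the pad's flat face towards the fence. The pad is a black rubber-faced plate, 52 mm wide, 8 mm thick, on two pins and a spring in front of the carriage.
- nest (a point): Where the underside centre of the tin ends when it stands flat against the fence, centred: on top of the base plate, axes as the jig's (y towards the fence).
- pad (a joint): How far the pad is pushed back into the carriage against its spring, m: 0 free, 0.010 solid. About 3 N to start, 11 N when solid.
- wheel (a joint): Handwheel angle, rad, growing clockwise seen from above, which moves the pad towards the fence; range 0 to 12. At value q the crank stands at angle -q from the jig's x axis. It turns stiffly (0.08 N m) and stays where it is left.
- wheel_axis (a point): On the handwheel's upright axis, at the height to grip the crank handle (114 mm above the table). The steel wheel has its rim 42 mm from the axis, rim top 87 mm above the table.
- crank_grip (a point): Grip point of the crank handle: black upright cylinder, 18 mm across, 35 mm tall (90 to 125 mm above the table), standing on the rim 42 mm from the axis and spinning freely on its pin, so a gripper can hold it and go round without turning.
- jar: round glass jar with steel lid, 46 mm across, 62 mm tall, in the stand's other bay; leave it
- tape: clear roll lying flat, 84 mm across, 24 mm tall; bystander
- choc_box: cardboard box 90 x 60 x 30 mm; bystander
- bowl: white bowl 110 mm across, 45 mm tall; bystander
- syrup: amber bottle 56 mm across, 150 mm tall; bystander
- scoop: spoon lying down; bystander
- carton: paper-white carton 100 x 70 x 50 mm; bystander
Not all that is in view belongs to the job. Several things have the shape of the tin; the one meant has the colours described above.

How it is judged:
By the outcome, as a careful person would: the job done as asked, in the order asked, and still so for the second after the job is handed in, with the robot touching nothing.
It also fails if it takes over 70 s, if anything falls off the work surface, if the arm or the gripper's body presses on something with over 40 N, if the wrist force passes 120 N, or if a joint passes its speed limit or range.

## Working session

There is one attempt and no reset: what is moved stays moved. The work goes in short steps, Python scripts to look and compute and a tool call to move; the robot and the scene stay as the last step left them, time stands still between calls to the robot, and variables do not carry over. Pictures are saved under pics/ and viewed, at most 10 in all, crops included, and the job is handed in when it is done.

Besides the shell and the picture viewer there is one more tool, called after ">>>" as name(argument=value, ...), one argument or row to a line, values as JSON. carry_out: Moves the arm, as the interface text tells. Its arguments: {"type":"object","properties":{"steps":{"type":"array","items":{"type":"array","items":{"type":"number"}}},"squeeze":{"type":"number"}},"required":["steps"]}

```bash
mkdir -p pics
cat > h.py <<'E'
import numpy as np,cv2
from bench import ctrl
def save(im,n): cv2.imwrite('pics/'+n,cv2.cvtColor(im,cv2.COLOR_RGB2BGR))
def ray(d,uv,z,T=None):
    "pixel(s) -> world point(s) on plane z"
    T=d['cam_to_world'] if T is None else T
    uv=np.atleast_2d(uv).astype(float)
    r=np.c_[uv,np.ones(len(uv))]@np.linalg.inv(d['camera_matrix']).T@T[:3,:3].T
    o=T[:3,3]; return o+r*((z-o[2])/r[:,2])[:,None]
def proj(d,p):
    T=np.linalg.inv(d['cam_to_world']); c=np.atleast_2d(p)@T[:3,:3].T+T[:3,3]
    q=c@d['camera_matrix'].T; return q[:,:2]/q[:,2:]
E
python3 - <<'E'
from h import *
for n in('top','scene'):
    d=ctrl.get_image(n); save(d['pixels'],n+'0.png'); np.savez(n+'0.npz',**d)
    print(n,d['camera_matrix'].tolist(),d['cam_to_world'].round(3).tolist())
s=ctrl.get_state();print({k:np.round(v,3).tolist() for k,v in s.items()})
E
```

```text
top [[399.5018171929417, 0.0, 308.75974709443466], [0.0, 399.5018171929417, 196.71206435260527], [0.0, 0.0, 1.0]] [[-0.013, -0.998, 0.06, 0.436], [-1.0, 0.014, 0.017, -0.031], [-0.017, -0.06, -0.998, 1.083], [0.0, 0.0, 0.0, 1.0]]
scene [[456.59532772600295, 0.0, 329.04076955868504], [0.0, 456.59532772600295, 198.72354780580017], [0.0, 0.0, 1.0]] [[0.77, 0.443, -0.459, 1.134], [0.638, -0.536, 0.553, -0.794], [-0.001, -0.719, -0.695, 1.033], [0.0, 0.0, 0.0, 1.0]]
{'time': 0.1, 'joint_positions': [-1.272, 0.322, -0.07, 1.452, 0.023, 1.371, -0.057], 'qd': [-0.002, -0.002, -0.001, -0.003, 0.0, -0.001, 0.002], 'joint_torque': [-0.0, -49.257, -0.406, -31.34, -0.064, 0.039, 0.0], 'position': [0.183, 0.623, 0.188], 'tool_rot': [-0.446, -3.11, 0.003], 'ft_force': [-0.512, -0.262, -0.523], 'torque': [-0.025, -0.04, -0.045], 'grip_force': 0.0, 'grip_width': 1.004}
```

View pics/top0.png

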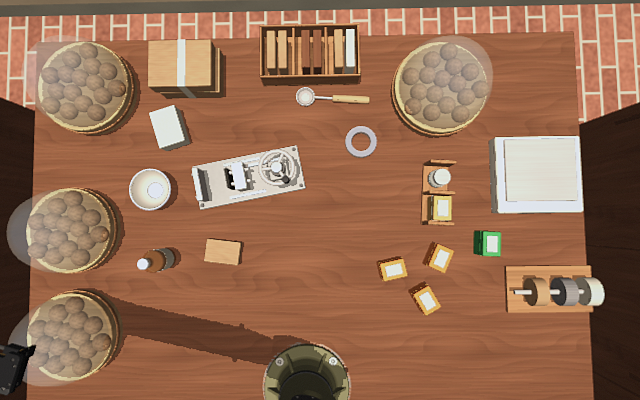

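View pics/scene0.png

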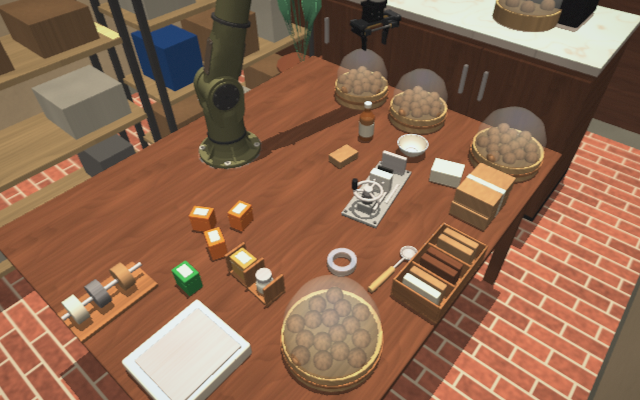

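The top view shows the jig with its fence at (200,185), pad and carriage at (237,177), wheel hub at (277,167) and crank at about (285,180). The stand is at (438,192). Candidates for the tin are the one in the stand (440,208), orange ones on the table at (393,269), (440,258) and (427,299), and a green one at (488,243). The one at (440,208) fits because it is gold and the only rectangular thing in the stand. I'll confirm it in an enlarged crop.

Run:
```python
from h import *
t=np.load('top0.npz')['pixels'];s=np.load('scene0.npz')['pixels']
R=lambda a:cv2.resize(a,(400,300),interpolation=cv2.INTER_CUBIC)
m=np.vstack([np.hstack([R(t[153:234,400:508]),R(t[133:223,190:310])]),np.hstack([R(s[220:310,200:320]),R(s[145:229,328:440])])])
save(m,'crop1.png')
```

```text
(no output)
```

View pics/crop1.png

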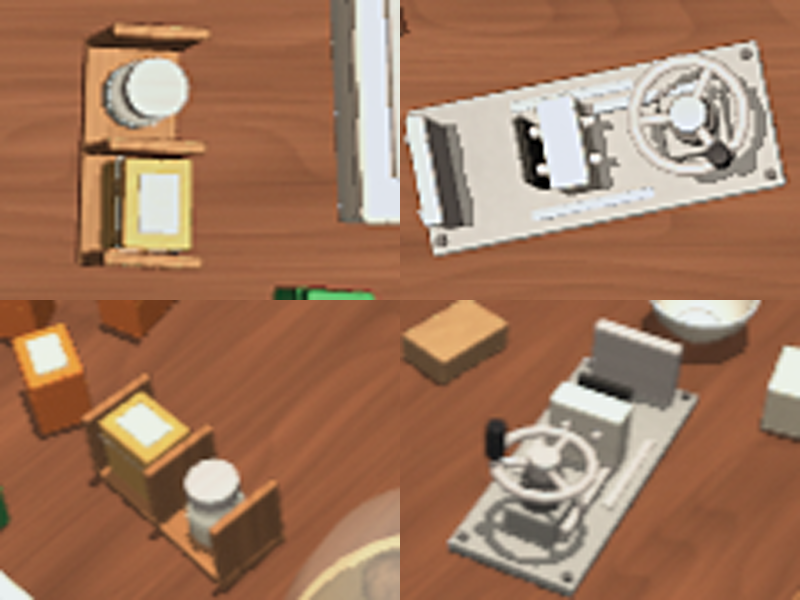

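Confirmed: the gold tin is in the stand's bay next to the robot's side, with the jar in the other bay. The crank is at about (285,180) in the top view. Now measuring.

Run:
```python
from h import *
d=dict(np.load('top0.npz'));t=d['pixels']
hsv=cv2.cvtColor(t,cv2.COLOR_RGB2HSV)
# tin top: bright gold + label
roi=np.zeros(t.shape[:2],np.uint8);roi[192:224,420:456]=1
print(hsv[208,424:456].tolist())
g=((hsv[...,2]>185)&(hsv[...,0]>17)&(hsv[...,0]<40)|((hsv[...,1]<60)&(hsv[...,2]>190)))*roi
g=g.astype(np.uint8)
c=max(cv2.findContours(g,0,2)[0],key=cv2.contourArea)
r=cv2.minAreaRect(c);print(r)
b=ray(d,cv2.boxPoints(r),.074);print(b.round(4).tolist(),b.mean(0)); print([np.linalg.norm(b[i]-b[i-1]).round(4) for i in range(4)])
# jig plate corners
p=ray(d,[[201,208.6],[305.5,187.9],[296.5,145.6]],.012);print(p.round(4).tolist(),np.linalg.norm(p[0]-p[1]),np.linalg.norm(p[2]-p[1]))
u=(p[0]-p[1]);print('jig y ang',np.degrees(np.arctan2(u[1],u[0])))
```

```text
[[14, 134, 202], [14, 131, 206], [14, 135, 199], [14, 151, 127], [17, 150, 85], [16, 152, 92], [17, 173, 84], [21, 53, 134], [15, 77, 79], [16, 154, 174], [23, 117, 224], [25, 112, 225], [25, 122, 222], [25, 62, 223], [60, 6, 229], [75, 7, 230], [65, 7, 230], [65, 7, 230], [51, 8, 229], [49, 9, 229], [49, 9, 229], [51, 8, 229], [70, 7, 230], [90, 9, 233], [24, 64, 222], [24, 122, 223], [26, 109, 229], [20, 130, 196], [11, 148, 157], [9, 146, 150], [10, 144, 151], [11, 147, 151]]
((442.0, 208.0), (24.0, 18.0), 90.0)
[[0.4948, -0.3268, 0.074], [0.4942, -0.3718, 0.074], [0.434, -0.3697, 0.074], [0.4345, -0.3249, 0.074]] [ 0.46437853 -0.34827792  0.074     ]
[np.float64(0.0603), np.float64(0.045), np.float64(0.0603), np.float64(0.0449)]
[[0.473, 0.2775, 0.012], [0.525, -0.0046, 0.012], [0.6402, 0.0183, 0.012]] 0.28688584373993803 0.11748392528556396
jig y ang 100.42361100853219
```

>>> carry_out(
  steps=[
    [0, 0, 0, 0, 0, 5, 1],
    [0, 0, 4, 36, -46, 14, 1],
    [0, 0, 8, 36, -46, 14, 1],
    [0, 0, 12, 36, -46, 14, 1],
    [0, 0, 16, 36, -46, 14, 1],
    [0, 0, 16, 36, -46, 14, 1],
    [0, 0, 16, 36, -46, 14, 1],
    [0, 0, 16, 36, -46, 14, 1],
    [0, 0, 16, 36, -46, 14, 1],
    [0, 0, 16, 36, -46, 14, 1],
    [0, 0, 16, 36, -46, 14, 1],
    [0, 0, 16, 36, -46, 14, 1],
  ],
)

```text
time: 1.3
position: [0.5184, 0.1939, 0.3225]
tool_rot: [-0.008, -3.141, -0.0]
ft_force: [0.9, 0.4, -0.2]
grip_width: 1.001
grip_force: 0.0
```

>>> carry_out(
  steps=[
    [0, 0, 0, 0, -4, 0, 1],
    [0, 0, 0, 0, -4, 0, 1],
    [0, 0, 0, 0, -4, 0, 1],
    [0, 0, 0, 0, -4, 0, 1],
  ],
)

```text
time: 1.7
position: [0.5171, 0.1572, 0.3219]
tool_rot: [-0.006, -3.141, -0.001]
ft_force: [0.2, 0.6, 0.2]
grip_width: 0.998
grip_force: 0.0
```

```bash
cat >> h.py <<'E'
from scipy.spatial.transform import Rotation as Ro
def wrist(n):
    s=ctrl.get_state(); d=ctrl.get_image('wrist'); W=np.eye(4)
    W[:3,:3]=Ro.from_rotvec(s['tool_rot']).as_matrix();W[:3,3]=s['position']
    d['cam_to_world']=W@d['T_tool_cam']; save(d['pixels'],n+'.png'); np.savez(n+'.npz',**d); return s,d
E
python3 - <<'E'
from h import *
s,d=wrist('w1'); print(s['time'],s['position'],s['tool_rot'],s['joint_positions']);print(d['T_tool_cam'].round(3),d['cam_to_world'].round(3))
E
```

```text
1.7 [0.5170644  0.15719798 0.32193573] [-5.51745703e-03 -3.14077523e+00 -7.95356099e-04] [-0.6658897   0.0502815   0.33889038  1.5082821  -0.01745341  1.5864873
  1.23962371]
[[-0.    -0.961 -0.278  0.075]
 [ 1.    -0.    -0.     0.001]
 [ 0.    -0.278  0.961 -0.196]
 [ 0.     0.     0.     1.   ]] [[ 0.004  0.961  0.277  0.442]
 [ 1.    -0.004 -0.001  0.159]
 [ 0.     0.277 -0.961  0.518]
 [ 0.     0.     0.     1.   ]]
```

View pics/w1.png

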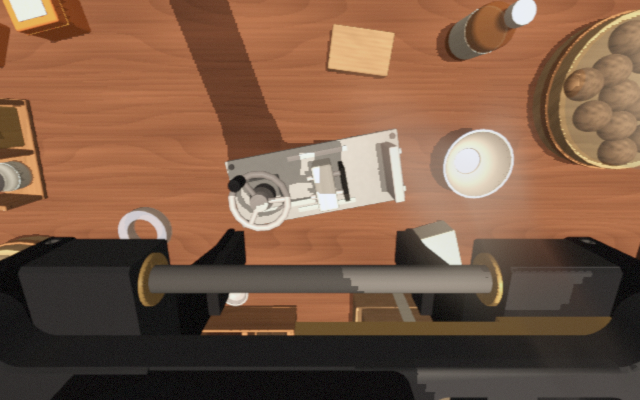

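The wrist view shows the jig with near-edge plate corners at about (227,161) and (397,130), the fence at (397,165), the wheel hub at (262,200) and the crank at (237,184). I'll enlarge it to pick edges.

Run:
```python
from h import *
t=np.load('w1.npz')['pixels']
c=cv2.resize(t[120:240,220:420],(800,480),interpolation=cv2.INTER_CUBIC); save(c,'crop2.png')
```

```text
(no output)
```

View pics/crop2.png

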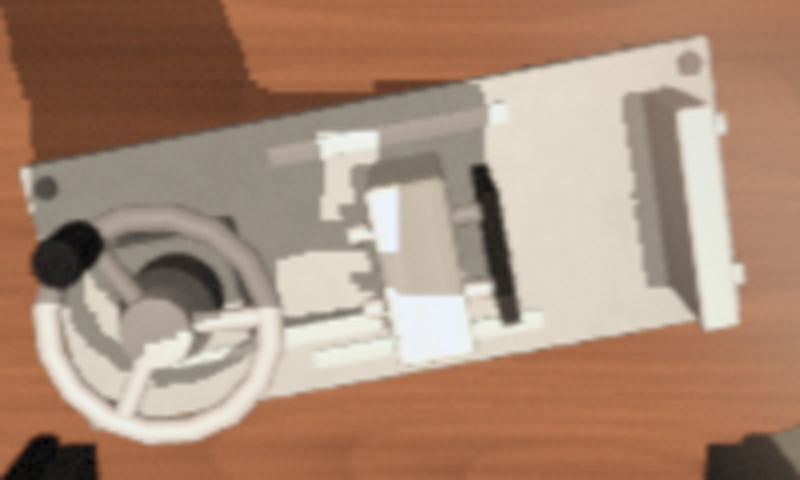

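```bash
cat >> h.py <<'E'
def jig_from_w1():
    pass
E
python3 - <<'E'
from h import *
d=dict(np.load('w1.npz'));k=lambda l:(np.array(l,float)+.5)/4-.5+[220,120]
AB=ray(d,k([[24,165],[708,37]]),.012);print('AB',AB.round(4).tolist(),np.linalg.norm(AB[1]-AB[0]))
y=(AB[1]-AB[0])[:2];y/=np.linalg.norm(y)
x=np.array([y[1],-y[0]]);print('y ang',np.degrees(np.arctan2(y[1],y[0])))
# corners: near side is jig x=-60
oA=AB[0,:2]+.06*x+.185*y;oB=AB[1,:2]+.06*x-.105*y;print('origin',oA,oB);o=(oA+oB)/2
F=ray(d,k([[678,107],[712,100],[740,325],[704,328]]),.078)
J=lambda p:np.c_[(p[:,:2]-o)@x,(p[:,:2]-o)@y].round(4).tolist()
print('fence top',J(F))
w=ray(d,k([[158,324]]),.087);print('wheel',J(w),w)
c=ray(d,k([[57,260]]),.125);print('crank',J(c),c)
C=ray(d,k([[362,180],[436,168],[474,352],[402,365]]),.078);print('carr',J(C))
P=ray(d,k([[484,165],[518,325]]),.078);print('pad',J(P))
# top-view check
t=dict(np.load('top0.npz'))
kt=lambda l:(np.array(l,float)+.5)*.3-.5+[190,133]
p=ray(t,kt([[37,252],[385,183],[355,42]]),.012);print('top plate',J(p))
p=ray(t,kt([[289,114]]),.087);print('top hub',J(p)); p=ray(t,kt([[319,155]]),.125);print('top crank',J(p))
p=ray(t,kt([[8,115],[26,110],[47,222],[26,226]]),.078);print('top fence',J(p))
E
```

```text
AB [[0.5243, 0.0011, 0.012], [0.4732, 0.2829, 0.012]] 0.28636882428930255
y ang 100.2696897973411
origin [0.55032166 0.19383006] [0.55096903 0.19025705]
fence top [[-0.0444, 0.0746], [-0.0447, 0.0869], [0.0409, 0.0878], [0.0396, 0.0743]]
wheel [[-0.0017, -0.1252]] [[0.57124265 0.06855094 0.087     ]]
crank [[-0.0391, -0.143]] [[0.53762634 0.04437485 0.125     ]]
carr [[-0.0391, -0.0416], [-0.0386, -0.0144], [0.0331, -0.0124], [0.0333, -0.0402]]
pad [[-0.0365, 0.0029], [0.0256, 0.0056]]
top plate [[-0.0601, 0.0985], [-0.0592, -0.1882], [0.0582, -0.1861]]
top hub [[-0.0006, -0.1279]]
top crank [[-0.0399, -0.1463]]
top fence [[0.0415, 0.0837], [0.0426, 0.0695], [-0.0448, 0.0687], [-0.0447, 0.0849]]
```

>>> carry_out(
  steps=[
    [0, 0, 0, -5.3, -50.5, -8, 1],
    [0, 0, 0, -5.3, -50.5, -8, 1],
    [0, 0, 0, -5.3, -50.5, -8, 1],
    [0, 0, 0, -5.3, -50.5, -8, 1],
    [0, 0, 0, -5.3, -50.5, -8, 1],
    [0, 0, 0, -5.3, -50.5, -8, 1],
    [0, 0, 0, -5.3, -50.5, -8, 1],
    [0, 0, 0, -5.3, -50.5, -8, 1],
    [0, 0, 0, -5.3, -50.5, -8, 1],
    [0, 0, 0, -5.3, -50.5, -8, 1],
    [0, 0, 0, -5.3, -50.5, -8, 1],
    [0, 0, 0, -5.3, -50.5, -8, 1],
  ],
)

```text
time: 2.95
position: [0.4637, -0.3509, 0.2414]
tool_rot: [-0.014, -3.139, 0.002]
ft_force: [-0.2, 1.2, 0.2]
grip_width: 1.001
grip_force: 0.0
```

>>> carry_out(
  steps=[
    [0, 0, 0, 0, 0, 0, 1],
    [0, 0, 0, 0, 0, 0, 1],
    [0, 0, 0, 0, 0, 0, 1],
  ],
)

```text
time: 3.25
position: [0.4659, -0.3473, 0.2426]
tool_rot: [0.003, 3.141, 0.001]
ft_force: [0.2, -0.7, -0.6]
grip_width: 1.001
grip_force: 0.0
```

Run:
```python
from h import *
s,d=wrist('w2'); print(s['time'],s['position'],s['tool_rot'],s['joint_positions'])
t=d['pixels'];hsv=cv2.cvtColor(t,cv2.COLOR_RGB2HSV)
q=proj(d,[.464,-.348,.074])[0];print(q)
g=((hsv[...,2]>160)&(hsv[...,0]>19)&(hsv[...,0]<36)|((hsv[...,1]<60)&(hsv[...,2]>180))).astype(np.uint8)
roi=np.zeros_like(g);u,v=q.astype(int);roi[v-60:v+60,u-60:u+60]=1;g*=roi
c=max(cv2.findContours(g,0,2)[0],key=cv2.contourArea);r=cv2.minAreaRect(c);print(r)
b=ray(d,cv2.boxPoints(r),.074);print(b.round(4).tolist(),b.mean(0)); print([np.linalg.norm(b[i]-b[i-1]).round(4) for i in range(4)])
im=t.copy();cv2.drawContours(im,[c],-1,(255,0,0),1)
save(cv2.resize(im[max(0,v-75):v+75,u-100:u+100],(600,450)),'w2c.png')
```

```text
3.25 [ 0.46590925 -0.34725557  0.24255667] [3.06896578e-03 3.14068799e+00 1.41135074e-03] [-0.13228535  0.1905718   0.84301175  1.57165091 -0.14435128  1.44352157
  2.28891811]
[318.27777493 171.57363654]
((318.0068359375, 175.8574676513672), (19.78710174560547, 37.19594955444336), 2.726310968399048)
[[0.4922, -0.3618, 0.074], [0.446, -0.359, 0.074], [0.4472, -0.3354, 0.074], [0.4934, -0.3373, 0.074]] [ 0.46970464 -0.34836551  0.074     ]
[np.float64(0.0245), np.float64(0.0462), np.float64(0.0237), np.float64(0.0463)]
```

View pics/w2c.png

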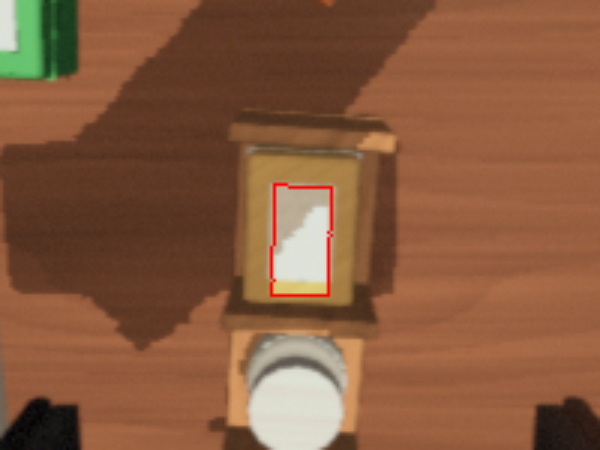

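The crop shows the tin's top face in shadow, with corners (247,153), (362,156), (354,305) and (244,302) in crop pixels at scale 3. The stand's dividers lie above and below it, with the jar below.

Run:
```python
from h import *
d=dict(np.load('w2.npz'));k=lambda l:(np.array(l,float)+.5)/3-.5+[218,96]
b=ray(d,k([[247,153],[362,156],[354,305],[244,302]]),.074);print(b.round(4).tolist(),b.mean(0));print([np.linalg.norm(b[i]-b[i-1]).round(4) for i in range(4)])
e=(b[2]+b[3]-b[0]-b[1]);print(np.degrees(np.arctan2(e[1],e[0])))
e=(b[1]+b[2]-b[0]-b[3]);print(np.degrees(np.arctan2(e[1],e[0])))
# divider tops (z .076): ends
p=ray(d,k([[230,138],[395,150],[222,328],[375,334]]),.076);print(p.round(4).tolist())
```

```text
[[0.4339, -0.3696, 0.074], [0.4352, -0.3241, 0.074], [0.4966, -0.3265, 0.074], [0.4952, -0.3721, 0.074]] [ 0.46523456 -0.34805291  0.074     ]
[np.float64(0.0613), np.float64(0.0455), np.float64(0.0614), np.float64(0.0456)]
-2.3020832072609294
88.30180407529672
[[0.4278, -0.376, 0.076], [0.4327, -0.3113, 0.076], [0.5058, -0.3813, 0.076], [0.5086, -0.3177, 0.076]]
```

>>> carry_out(
  steps=[
    [0, 0, -2, 0, 0, -4, 1],
    [0, 0, -2, 0, 0, -8, 1],
    [0, 0, -2, 0, 0, -12, 1],
    [0, 0, -2, 0, 0, -16, 1],
    [0, 0, -2, 0, 0, -19, 1],
    [0, 0, -2, 0, 0, -20.3, 1],
    [0, 0, -2, 0, 0, -20.3, 1],
    [0, 0, -2, 0, 0, -20.3, 1],
  ],
)

```text
time: 4.1
position: [0.4657, -0.3498, 0.0408]
tool_rot: [0.063, 3.139, -0.002]
ft_force: [0.4, 0.4, 0.7]
grip_width: 0.997
grip_force: 0.0
```

>>> carry_out(
  steps=[
    [0, 0, 0, 0, 0, 0, 0.3],
    [0, 0, 0, 0, 0, 0, 0.3],
    [0, 0, 0, 0, 0, 0, 0.3],
    [0, 0, 0, 0, 0, 0, 0.3],
    [0, 0, 0, 0, 0, 0, 0.3],
    [0, 0, 0, 0, 0, 0, 0.3],
    [0, 0, 0, 0, 0, 0, 0.3],
    [0, 0, 0, 0, 0, 0, 0.3],
  ],
  squeeze=25,
)

```text
time: 4.9
position: [0.4646, -0.3494, 0.0393]
tool_rot: [0.064, 3.141, -0.0]
ft_force: [-0.5, -0.7, 0.2]
grip_width: 0.504
grip_force: 25.0
```

>>> carry_out(
  steps=[
    [0, 0, 0, 0, 0, 3, 0.3],
    [0, 0, 0, 0, 0, 7, 0.3],
    [0, 0, 0, 0, 0, 11, 0.3],
    [0, 0, 0, 0, 4, 11, 0.3],
    [0, 0, 0, 0, 8, 11, 0.3],
    [0, 0, 0, 0, 12, 11, 0.3],
    [0, 0, 0, 0, 16, 11, 0.3],
    [0, 0, 0, 0, 20, 11, 0.3],
    [0, 0, 0, 0, 22, 11, 0.3],
    [0, 0, 0, 0, 22, 7, 0.3],
    [0, 0, 0, 0, 22, 3, 0.3],
    [0, 0, 0, 0, 22, 0.5, 0.3],
  ],
)

```text
time: 6.1
position: [0.4631, -0.1285, 0.0421]
tool_rot: [-0.063, -3.139, -0.001]
ft_force: [-1.1, 0.6, -0.7]
grip_width: 0.301
grip_force: 0.0
```

>>> carry_out(
  steps=[
    [0, 0, 0, 0, 0, -0.5, 0.3],
    [0, 0, 0, 0, 0, -1, 0.3],
    [0, 0, 0, 0, 0, -1.3, 0.3],
    [0, 0, 0, 0, 0, -1.3, 0.3],
    [0, 0, 0, 0, 0, -1.3, 0.3],
  ],
)

```text
time: 6.6
position: [0.4656, -0.1294, 0.0323]
tool_rot: [0.064, 3.139, 0.0]
ft_force: [-0.0, -0.2, 0.4]
grip_width: 0.295
grip_force: 0.0
```

The grip has closed to 0.30 with no force, so the tin was lost. I'll look before doing anything else.

Run:
```python
from h import *
a=ctrl.get_image('top');b=ctrl.get_image('scene');np.savez('top1.npz',**a);np.savez('scene1.npz',**b)
R=lambda x:cv2.resize(x,(400,400),interpolation=cv2.INTER_CUBIC)
save(np.hstack([R(a['pixels'][140:280,320:460]),R(b['pixels'][170:310,180:320])]),'c3.png')
```

```text
(no output)
```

View pics/c3.png

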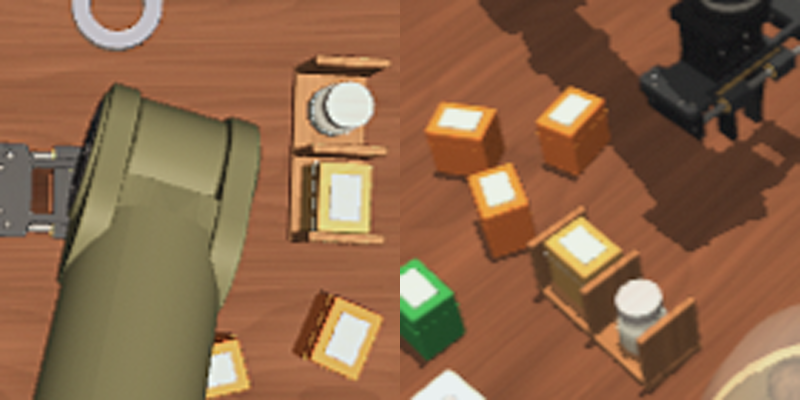

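The tin is still upright in its bay, at about (342,198) in the left crop, so it slipped out of the 25 N grip. I'll re-measure it and regrip harder with a slower lift.

Run:
```python
from h import *
for n in('top0','top1'):
    d=dict(np.load(n+'.npz'));hsv=cv2.cvtColor(d['pixels'],cv2.COLOR_RGB2HSV)
    g=((hsv[...,2]>185)&(hsv[...,0]>17)&(hsv[...,0]<40)|((hsv[...,1]<60)&(hsv[...,2]>190))).astype(np.uint8)
    roi=np.zeros_like(g);roi[192:224,420:456]=1;g*=roi
    c=max(cv2.findContours(g,0,2)[0],key=cv2.contourArea);m=cv2.moments(g,True);print(n,m['m00'],ray(d,[m['m10']/m['m00'],m['m01']/m['m00']],.074),cv2.minAreaRect(c))
```

```text
top0 425.0 [[ 0.46540228 -0.34898426  0.074     ]] ((442.0, 208.0), (24.0, 18.0), 90.0)
top1 420.0 [[ 0.46311129 -0.34376164  0.074     ]] ((440.3235778808594, 208.7058868408203), (17.74180030822754, 23.83013916015625), 2.726310968399048)
```

>>> carry_out(
  steps=[
    [0, 0, 0, 0, 0, 4, 1],
    [0, 0, 0, 0, 0, 8, 1],
    [0, 0, 0, 0, 0, 12, 1],
    [0, 0, 0, 0, -4, 12, 1],
    [0, 0, 0, 0, -9, 12, 1],
    [0, 0, 0, 0, -14, 12, 1],
    [0, 0, 0, 0, -18, 12, 1],
    [0, 0, 0, 0, -21.8, 12, 1],
    [0, 0, 0, 0, -21.8, 12, 1],
    [0, 0, 0, 0, -21.8, 8, 1],
    [0, 0, 0, 0, -21.8, 4, 1],
    [0, 0, 0, 0, -21.8, 2, 1],
  ],
)

```text
time: 7.9
position: [0.4635, -0.3449, 0.0484]
tool_rot: [-0.062, -3.138, -0.004]
ft_force: [0.5, 0.1, -0.3]
grip_width: 1.0
grip_force: 0.0
```

>>> carry_out(
  steps=[
    [0, 0, 0, 0, 0, -1.2, 1],
    [0, 0, 0, 0, 0, -1.7, 1],
    [0, 0, 0, 0, 0, -1.7, 1],
    [0, 0, 0, 0, 0, -1.7, 0.3],
    [0, 0, 0, 0, 0, -1.7, 0.3],
    [0, 0, 0, 0, 0, -1.7, 0.3],
    [0, 0, 0, 0, 0, -1.7, 0.3],
    [0, 0, 0, 0, 0, -1.7, 0.3],
    [0, 0, 0, 0, 0, -1.7, 0.3],
    [0, 0, 0, 0, 0, -1.7, 0.3],
    [0, 0, 0, 0, 0, -1.7, 0.3],
  ],
  squeeze=60,
)

```text
time: 9.0
position: [0.4648, -0.3467, 0.0344]
tool_rot: [-0.063, -3.141, -0.002]
ft_force: [-0.4, 1.5, 1.9]
grip_width: 0.516
grip_force: 59.9
```

>>> carry_out(
  steps=[
    [0, 0, 0, 0, 0, 0.3, 0.3],
    [0, 0, 0, 0, 0, 0.8, 0.3],
    [0, 0, 0, 0, 0, 1.4, 0.3],
    [0, 0, 0, 0, 0, 2, 0.3],
  ],
)

```text
time: 9.4
position: [0.4644, -0.3474, 0.0548]
tool_rot: [-0.064, -3.141, 0.0]
ft_force: [0.8, 0.1, -2.9]
grip_width: 0.512
grip_force: 59.8
```

>>> carry_out(
  steps=[
    [0, 0, 0, 0, 0, 1, 0.3],
    [0, 0, 0, 0, 0, 2.5, 0.3],
    [0, 0, 0, 0, 0, 4.5, 0.3],
    [0, 0, 0, 0, 0, 6.5, 0.3],
    [0, 0, 0, 0, 1, 7.5, 0.3],
    [0, 0, 0, 0, 3, 8, 0.3],
    [0, 0, 0, 0, 6, 8, 0.3],
    [0, 0, 0, 0, 9, 8, 0.3],
    [0, 0, 0, 0, 12, 8, 0.3],
    [0, 0, 0, 0, 15, 8, 0.3],
    [0, 0, 0, 0, 18, 8, 0.3],
    [0, 0, 0, 0, 20, 8, 0.3],
  ],
)

```text
time: 10.6
position: [0.4645, -0.1454, 0.1354]
tool_rot: [0.062, 3.14, 0.002]
ft_force: [-0.4, 0.1, -2.5]
grip_width: 0.514
grip_force: 59.8
```

>>> carry_out(
  steps=[
    [0, 0, 0, 0, 1, 0, 0.3],
    [0, 0, 0, 0, 1.5, -1, 0.3],
    [0, 0, 0, 0, 1.5, -3, 0.3],
    [0, 0, 0, 0, 1.5, -5, 0.3],
    [0, 0, 0, 0, 1.5, -7, 0.3],
    [0, 0, 0, 0, 1.5, -8.5, 0.3],
    [0, 0, 0, 0, 1.5, -9.5, 0.3],
    [0, 0, 0, 0, 1.5, -10.3, 0.3],
    [0, 0, 0, 0, 1.5, -10.7, 0.3],
    [0, 0, 0, 0, 1.5, -10.8, 0.3],
    [0, 0, 0, 0, 1.5, -10.8, 0.3],
  ],
)

```text
time: 11.7
position: [0.465, -0.1324, 0.0267]
tool_rot: [0.064, 3.14, -0.0]
ft_force: [0.4, 0.3, -2.4]
grip_width: 0.517
grip_force: 59.8
```

>>> carry_out(
  steps=[
    [0, 0, 0, 0, 0, -0.1, 0.3],
    [0, 0, 0, 0, 0, -0.25, 0.3],
    [0, 0, 0, 0, 0, -0.25, 0.3],
  ],
)

```text
time: 12.0
position: [0.4654, -0.1322, 0.0244]
tool_rot: [0.063, 3.14, 0.0]
ft_force: [0.2, -0.5, -0.1]
grip_width: 0.513
grip_force: 59.8
```

>>> carry_out(
  steps=[
    [0, 0, 0, 0, 0, 0, 1],
    [0, 0, 0, 0, 0, 0, 1],
    [0, 0, 0, 0, 0, 0, 1],
    [0, 0, 0, 0, 0, 0, 1],
    [0, 0, 0, 0, 0, 3, 1],
    [0, 0, 0, 0, 0, 7, 1],
    [0, 0, -8, 0, 0, 9, 1],
    [0, 0, -16, 0, 0, 9, 1],
    [0, 0, -24, 0, 0, 9, 1],
    [0, 0, -32, 0, 0, 9, 1],
    [0, 0, -40, 0, 0, 9, 1],
    [0, 0, -48, 0, 0, 9, 1],
  ],
)

```text
time: 13.2
position: [0.4646, -0.1323, 0.1139]
tool_rot: [1.344, 2.84, 0.0]
ft_force: [0.1, 0.2, -0.5]
grip_width: 1.0
grip_force: 0.0
```

>>> carry_out(
  steps=[
    [0, 0, -8, 0, 0, 0, 1],
    [0, 0, -16, 0, 0, 0, 1],
    [0, 0, -24, 0, 0, 0, 1],
    [0, 0, -32, 0, 0, 0, 1],
    [0, 0, -40, 0, 0, 0, 1],
    [0, 0, -42, 0, 0, 0, 1],
    [0, 0, -42, 0, 0, 0, 1],
    [0, 0, -42, 0, 0, -2, 1],
  ],
)

```text
time: 14.0
position: [0.467, -0.1326, 0.0957]
tool_rot: [2.262, 2.175, 0.006]
ft_force: [0.3, 0.0, 0.4]
grip_width: 1.002
grip_force: 0.0
```

Run:
```python
from h import *
s,d=wrist('w3'); print(s['time'],s['position'],s['tool_rot'],s['joint_positions'])
b=ctrl.get_image('scene');np.savez('scene2.npz',**b)
q=proj(b,[.465,-.132,.04])[0].astype(int)
save(np.hstack([cv2.resize(d['pixels'],(480,300)),cv2.resize(b['pixels'][q[1]-50:q[1]+50,q[0]-50:q[0]+50],(300,300))]),'c4.png')
```

```text
14.0 [ 0.46696223 -0.13261688  0.09570387] [2.26191588 2.1750908  0.00604338] [-0.53073686  0.02442014  0.77185629  1.99423277 -0.02038263  1.12488022
  0.21054071]
```

View pics/c4.png

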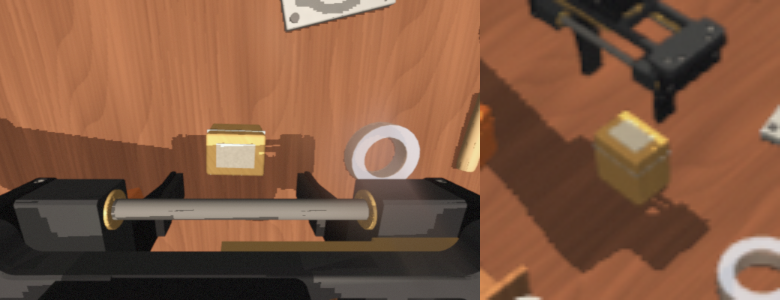

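The tin stands upright on the table between the open fingers, spanning (207–266, 125–175) in the left half. I'll grip it over its length.

>>> carry_out(
  steps=[
    [0, 0, 0, 0, 0, -3, 1],
    [0, 0, 0, 0, 0, -5.5, 1],
    [0, 0, 0, 0, 0, -6.5, 1],
    [0, 0, 0, 0, 0, -6.5, 1],
    [0, 0, 0, 0, 0, -6.5, 0.4],
    [0, 0, 0, 0, 0, -6.5, 0.4],
    [0, 0, 0, 0, 0, -6.5, 0.4],
    [0, 0, 0, 0, 0, -6.5, 0.4],
    [0, 0, 0, 0, 0, -6.5, 0.4],
    [0, 0, 0, 0, 0, -6.5, 0.4],
    [0, 0, 0, 0, 0, -6.5, 0.4],
  ],
)

```text
time: 15.2
position: [0.4655, -0.1324, 0.0304]
tool_rot: [2.266, 2.176, 0.002]
ft_force: [-3.7, 0.4, 11.7]
grip_width: 0.458
grip_force: 5.5
```

>>> carry_out(
  steps=[
    [0, 0, 2, 0, 0, 0.3, 0.4],
    [0, 0, 5, 0, 0, 1, 0.4],
    [0, 0, 9, 0, 0, 2.5, 0.4],
    [0, 0, 12, 0, 0, 4.5, 0.4],
    [0, 0, 12, 0, 0, 6.5, 0.4],
    [0, 0, 12, 0, 0, 8.5, 0.4],
    [0, 0, 12, 0, 0, 10.5, 0.4],
    [0, 0, 12, 0, 0, 12.5, 0.4],
    [0, 0, 12, 0, 0, 13.5, 0.4],
    [0, 0, 12, 0, 0, 14, 0.4],
  ],
)

```text
time: 16.2
position: [0.4653, -0.1323, 0.1698]
tool_rot: [2.025, 2.4, 0.002]
ft_force: [0.3, -1.4, -0.2]
grip_width: 0.401
grip_force: 0.0
```

The grip closed past 62 mm, so the tin got away again. I'll look once with all three cameras combined.

Run:
```python
from h import *
s,d=wrist('w4'); 
b=ctrl.get_image('scene');np.savez('scene3.npz',**b)
a=ctrl.get_image('top');np.savez('top3.npz',**a)
q=proj(b,[.465,-.132,.04])[0].astype(int);p=proj(a,[.465,-.132,.04])[0].astype(int);print(q,p)
R=lambda i,q,w:cv2.resize(i['pixels'][q[1]-w:q[1]+w,q[0]-w:q[0]+w],(300,300),interpolation=cv2.INTER_CUBIC)
m=np.vstack([d['pixels'][:300],np.zeros((300,640,3),np.uint8)]);m[300:,:300]=R(b,q,60);m[300:,300:600]=R(a,p,60)
save(m,'c5.png')
```

```text
[298 219] [354 209]
```

View pics/c5.png

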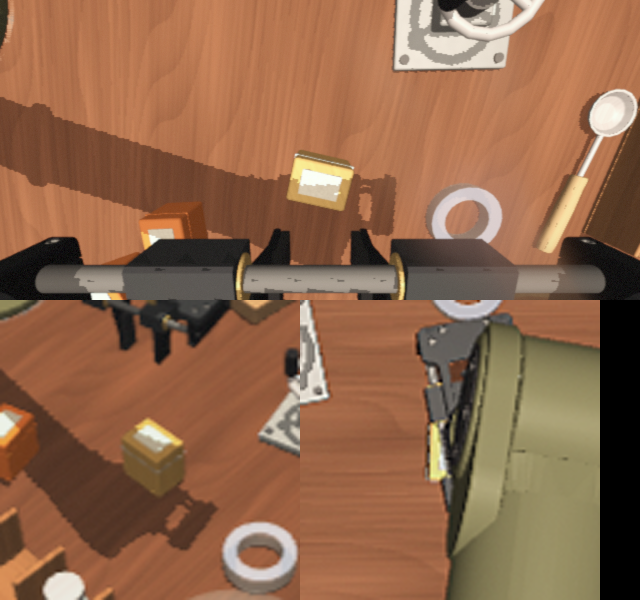

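Run:
```python
from h import *
for n in('w3','w4'):
    d=dict(np.load(n+'.npz'));t=d['pixels'];hsv=cv2.cvtColor(t,cv2.COLOR_RGB2HSV)
    q=proj(d,[.465,-.132,.064])[0];print(n,q)
    g=((hsv[...,0]>=19)&(hsv[...,0]<=34)&(hsv[...,2]>140)&(hsv[...,1]>60)).astype(np.uint8); g[238:]=0;g[:100]=0;g[:,:250]=0;g[:,380:]=0
    g=cv2.morphologyEx(g,cv2.MORPH_CLOSE,np.ones((9,9)))
    c=max(cv2.findContours(g,0,2)[0],key=cv2.contourArea);r=cv2.minAreaRect(c);print(r,cv2.contourArea(c))
    b=ray(d,cv2.boxPoints(r),.064);print(b.round(4).tolist(),b.mean(0),[np.linalg.norm(b[i]-b[i-1]).round(4) for i in range(4)])
    # label centroid
    l=((hsv[...,1]<70)&(hsv[...,2]>130)).astype(np.uint8);l[238:]=0;m=np.zeros_like(l);cv2.drawContours(m,[cv2.convexHull(c)],-1,1,-1);l*=m
    c=max(cv2.findContours(l,0,2)[0],key=cv2.contourArea);r=cv2.minAreaRect(c);b=ray(d,cv2.boxPoints(r),.064);print('label',r,b.mean(0),[np.linalg.norm(b[i]-b[i-1]).round(4) for i in range(4)])
    e=b[1]-b[0];print(np.degrees(np.arctan2(e[1],e[0])))
```

```text
w3 [315.53413394 210.97051036]
((314.2293395996094, 185.93118286132812), (78.64561462402344, 28.99949836730957), 9.865806579589844) 1114.0
[[0.4328, -0.1164, 0.064], [0.4384, -0.0943, 0.064], [0.4966, -0.1071, 0.064], [0.4925, -0.1298, 0.064]] [ 0.46505831 -0.1119015   0.064     ] [np.float64(0.0612), np.float64(0.0228), np.float64(0.0596), np.float64(0.0231)]
label ((313.5810546875, 194.51351928710938), (51.621280670166016, 12.987520217895508), 9.462322235107422) [ 0.4641562  -0.11856833  0.064     ] [np.float64(0.0402), np.float64(0.0104), np.float64(0.0397), np.float64(0.0105)]
76.9717890251709
w4 [317.98349896 187.58750326]
((321.6024169921875, 174.05198669433594), (59.689186096191406, 29.468578338623047), 12.87500286102295) 802.0
[[0.4352, -0.1309, 0.064], [0.4376, -0.101, 0.064], [0.4968, -0.1044, 0.064], [0.4961, -0.1348, 0.064]] [ 0.46644019 -0.11774434  0.064     ] [np.float64(0.061), np.float64(0.03), np.float64(0.0594), np.float64(0.0304)]
label ((320.0, 176.5), (15.0, 42.0), 90.0) [ 0.46510225 -0.12033435  0.064     ] [np.float64(0.0154), np.float64(0.0421), np.float64(0.0155), np.float64(0.0427)]
9.633595044583616
```

The tin stands upright where I left it, at (321,185) in the wrist view, and is slightly rotated. I'll rise a little to measure its pose properly and take it from there.

>>> carry_out(
  steps=[
    [0, 0, 0, 0, 3, 3, 1],
    [0, 0, 0, 0, 5, 6, 1],
    [0, 0, 0, 0, 6, 6, 1],
    [0, 0, 0, 0, 6, 6, 1],
    [0, 0, 0, 0, 6, 6, 1],
    [0, 0, 0, 0, 6, 6, 1],
    [0, 0, 0, 0, 6, 6, 1],
  ],
)

```text
time: 17.05
position: [0.4641, -0.0732, 0.2279]
tool_rot: [-2.028, -2.399, 0.002]
ft_force: [0.4, 0.2, 0.6]
grip_width: 0.941
grip_force: 0.0
```

Run:
```python
from h import *
s,d=wrist('w5');print(s['time'],s['position'],s['tool_rot'])
t=d['pixels'];hsv=cv2.cvtColor(t,cv2.COLOR_RGB2HSV).astype(int)
q=proj(d,[.465,-.132,.064])[0];print(q);u,v=q.astype(int)
H=hsv[...,0];S=hsv[...,1];V=hsv[...,2]
cl=np.full(H.shape,'.');cl[(H>=17)&(H<=36)&(S>60)]='g';cl[(H>=17)&(H<=36)&(S>60)&(V>170)]='G';cl[(S<=60)&(V>100)]='L'
for r in range(v-34,v+34,2):print(r,''.join(cl[r,u-42:u+42]))
print(u-42)
print([tuple(hsv[r,u-20]) for r in range(v-34,v+34,2)])
```

```text
17.05 [ 0.46407215 -0.07320185  0.22792281] [-2.02751212e+00 -2.39855406e+00  2.04865296e-03]
[311.80189039 221.25549706]
187 ..............................g.g.g.................................................
189 ............................ggg.ggggggg.............................................
191 .............................gggg.ggggggg.ggggg.gg.gg...............................
193 .........................LL..g..g..gg.gggggg.ggg.ggg.g.gg.gg........................
195 ...........................ggggg.g....g...gggggggggggg.gg.ggg.gg.ggg................
197 .........................ggggggggggggggggggg......ggggg.g..gg.gggggg................
199 ........................gGGGGGGgggggggg.gg.gggg..gg......g....ggggg.g...............
201 .......................gGGGGGGGGGGGGGGGGggggggggg..g.gg........g...gg...............
203 .......................gGGGGGGGGGGGGGGGGGGGGGGGGGGggggggggggggggg...g.LL............
205 .......................GGGGGGGGGGGGGGGGGGGGGGGGGGGGGGGGGGGGggggggggg.g..............
207 ......................gGGGGGGGGGGGGGGGGGGGGGGGGGGGGGGGGGGGGGGGGGGGGGggg.............
[... 2914 characters left out ...]
nt64(197)), (np.int64(18), np.int64(140), np.int64(198)), (np.int64(18), np.int64(141), np.int64(197)), (np.int64(18), np.int64(142), np.int64(192)), (np.int64(15), np.int64(149), np.int64(140)), (np.int64(10), np.int64(156), np.int64(108)), (np.int64(11), np.int64(146), np.int64(108)), (np.int64(11), np.int64(153), np.int64(108)), (np.int64(10), np.int64(151), np.int64(110)), (np.int64(10), np.int64(147), np.int64(109)), (np.int64(9), np.int64(141), np.int64(112)), (np.int64(10), np.int64(152), np.int64(111)), (np.int64(11), np.int64(143), np.int64(169)), (np.int64(11), np.int64(145), np.int64(171)), (np.int64(11), np.int64(146), np.int64(170)), (np.int64(11), np.int64(145), np.int64(171))]
```

Run:
```python
from h import *
d=dict(np.load('w5.npz'));hsv=cv2.cvtColor(d['pixels'],cv2.COLOR_RGB2HSV).astype(int);H,S,V=[hsv[...,i] for i in range(3)]
g=(((H>=17)&(H<=36)&(S>60)&(V>170))|((S<=60)&(V>100))).astype(np.uint8);m=np.zeros_like(g);m[190:245,283:346]=1;g*=m
g=cv2.morphologyEx(g,cv2.MORPH_OPEN,np.ones((5,5)))
c=max(cv2.findContours(g,0,2)[0],key=cv2.contourArea)
for z in (.054,.064,.074):
    w=ray(d,c[:,0],z)[:,:2]; r=cv2.minAreaRect((w*1000).astype(np.float32));print(z,r)
```

```text
0.054 ((466.2256164550781, -132.2310333251953), (44.83037185668945, 60.79386901855469), 86.47895812988281)
0.064 ((465.8656005859375, -128.56837463378906), (43.617713928222656, 59.14942169189453), 86.47895812988281)
0.074 ((465.50567626953125, -124.90570831298828), (42.40504837036133, 57.504947662353516), 86.47895050048828)
```

>>> carry_out(
  steps=[
    [0, 0, -4, 0.1, -3, -3, 1],
    [0, 0, -9, 0.2, -5.7, -6, 1],
    [0, 0, -13, 0.2, -5.7, -10, 1],
    [0, 0, -13, 0.2, -5.7, -13, 1],
    [0, 0, -13, 0.2, -5.7, -15, 1],
    [0, 0, -13, 0.2, -5.7, -18, 1],
    [0, 0, -13, 0.2, -5.7, -20, 1],
    [0, 0, -13, 0.2, -5.7, -20, 1],
    [0, 0, -13, 0.2, -5.7, -20, 1],
  ],
  squeeze=15,
)

```text
time: 18.0
position: [0.4665, -0.1298, 0.029]
tool_rot: [2.285, 2.155, -0.001]
ft_force: [-0.4, -0.3, -0.4]
grip_width: 1.0
grip_force: 0.0
```

>>> carry_out(
  steps=[
    [0, 0, 0, 0, 0, 0, 0.65],
    [0, 0, 0, 0, 0, 0, 0.65],
    [0, 0, 0, 0, 0, 0, 0.65],
    [0, 0, 0, 0, 0, 0, 0.65],
    [0, 0, 0, 0, 0, 0, 0.65],
    [0, 0, 0, 0, 0, 0, 0.65],
  ],
  squeeze=15,
)

```text
time: 18.6
position: [0.4664, -0.1291, 0.0291]
tool_rot: [-2.284, -2.156, 0.0]
ft_force: [-2.1, 0.2, 3.8]
grip_width: 0.697
grip_force: 15.0
```

>>> carry_out(
  steps=[
    [0, 0, 0, 0, 0, 0, 0.65],
    [0, 0, 0, 0, 0, 0, 0.65],
  ],
  squeeze=30,
)

```text
time: 18.8
position: [0.4664, -0.1292, 0.0291]
tool_rot: [-2.284, -2.156, 0.0]
ft_force: [-3.1, 1.5, 6.0]
grip_width: 0.684
grip_force: 30.0
```

>>> carry_out(
  steps=[
    [0, 0, 0, 0, 0, 0.2, 0.65],
    [0, 0, 0, 0, 0, 0.5, 0.65],
    [0, 0, 0, 0, 0, 0.8, 0.65],
    [0, 0, 0, 0, 0, 1, 0.65],
  ],
)

```text
time: 19.2
position: [0.4669, -0.1293, 0.0391]
tool_rot: [2.284, 2.156, 0.001]
ft_force: [0.3, 0.1, -0.5]
grip_width: 0.647
grip_force: 0.0
```

Grips that held were lower on the tin than those that slipped, so I'll regrip at mid-height.

>>> carry_out(
  steps=[
    [0, 0, 0, 0, 0, 0, 1],
    [0, 0, 0, 0, 0, 0, 1],
    [0, 0, 0, 0, 0, 0, 1],
    [0, 0, 0, 0, 0, 0, 1],
    [0, 0, 0, 0, 0, -1, 1],
    [0, 0, 0, 0, 0, -2, 1],
    [0, 0, 0, 0, 0, -2.6, 1],
    [0, 0, 0, 0, 0, -2.6, 1],
  ],
)

```text
time: 20.0
position: [0.4653, -0.1292, 0.0114]
tool_rot: [-2.284, -2.155, 0.004]
ft_force: [-0.3, -0.2, 0.7]
grip_width: 0.997
grip_force: 0.0
```

>>> carry_out(
  steps=[
    [0, 0, 0, 0, 0, 0, 0.6],
    [0, 0, 0, 0, 0, 0, 0.6],
    [0, 0, 0, 0, 0, 0, 0.6],
    [0, 0, 0, 0, 0, 0, 0.6],
    [0, 0, 0, 0, 0, 0, 0.6],
    [0, 0, 0, 0, 0, 0, 0.6],
  ],
  squeeze=20,
)

```text
time: 20.6
position: [0.4669, -0.1292, 0.0131]
tool_rot: [2.285, 2.156, 0.001]
ft_force: [-0.6, 0.8, 1.5]
grip_width: 0.709
grip_force: 20.0
```

>>> carry_out(
  steps=[
    [0, 0, 0, 0, 0, 0, 0.6],
    [0, 0, 0, 0, 0, 0, 0.6],
  ],
  squeeze=50,
)

```text
time: 20.8
position: [0.4669, -0.1292, 0.0131]
tool_rot: [2.285, 2.156, 0.001]
ft_force: [-0.2, 0.4, 3.2]
grip_width: 0.707
grip_force: 50.0
```

Width is steady at 0.707, which is the true 62 mm. Lifting gently.

>>> carry_out(
  steps=[
    [0, 0, 0, 0, 0, 0.2, 0.6],
    [0, 0, 0, 0, 0, 0.5, 0.6],
    [0, 0, 0, 0, 0, 0.8, 0.6],
    [0, 0, 0, 0, 0, 1, 0.6],
    [0, 0, 0, 0, 0, 1, 0.6],
  ],
)

```text
time: 21.3
position: [0.4669, -0.1293, 0.0231]
tool_rot: [2.284, 2.156, 0.001]
ft_force: [0.6, 0.1, -3.4]
grip_width: 0.707
grip_force: 50.0
```

>>> carry_out(
  steps=[
    [0, 0, 0, 0, 0, 1, 0.6],
    [0, 0, 0, 0, 0, 3, 0.6],
    [0, 0, 2, 0, 0, 6, 0.6],
    [0, 0, 4, 0, 0, 9, 0.6],
    [0, 0, 6, 0, 0, 12, 0.6],
    [0, 0, 8, 0, 1, 14, 0.6],
    [0, 0, 10, 0.5, 3, 15, 0.6],
    [0, 0, 12, 1, 6, 15, 0.6],
    [0, 0, 13.6, 2, 9.5, 15, 0.6],
    [0, 0, 13.6, 3, 13, 15, 0.6],
    [0, 0, 13.6, 4, 16.5, 15, 0.6],
    [0, 0, 13.6, 4.5, 20, 15, 0.6],
  ],
)

```text
time: 22.5
position: [0.5116, 0.0737, 0.1722]
tool_rot: [-2.011, -2.413, 0.001]
ft_force: [0.1, 0.0, -2.5]
grip_width: 0.71
grip_force: 50.0
```

>>> carry_out(
  steps=[
    [0, 0, 0, 0.5, 3.5, 0, 0.6],
    [0, 0, 0, 1, 7, 0, 0.6],
    [0, 0, 0, 2, 10.5, 0, 0.6],
    [0, 0, 0, 2.5, 13.5, 0, 0.6],
    [0, 0, 0, 2.9, 15.5, 0, 0.6],
    [0, 0, 0, 2.96, 16.34, 0, 0.6],
    [0, 0, 0, 2.96, 16.34, 0, 0.6],
    [0, 0, 0, 2.96, 16.34, 0, 0.6],
  ],
)

```text
time: 23.3
position: [0.5413, 0.2322, 0.1727]
tool_rot: [2.015, 2.409, -0.002]
ft_force: [0.2, -0.5, -1.6]
grip_width: 0.705
grip_force: 50.0
```

Run:
```python
from h import *
s=ctrl.get_state();print(s['position'],s['tool_rot'],s['grip_width'],s['ft_force'])
# scene check of fence: project wrist-frame candidates
b=dict(np.load('scene0.npz'))
# picks in crop1 bottom-right (scale .28), fence top far/near corners & plate corners
k=lambda l:(np.array(l,float)+.5-[400,300])*.28-.5+[328,145]
o=np.array([.55065,.19204]);y=np.array([-.1783,.984]);x=np.array([.984,.1783])
J=lambda p:np.c_[(p[:,:2]-o)@x,(p[:,:2]-o)@y].round(4).tolist()
print('fence top front L,R; ',J(ray(b,k([[597,321],[684,345]]),.078)))
print('plate corners wheel-end',J(ray(b,k([[450,545],[570,592]]),.012)),'fence end R',J(ray(b,k([[696,397]]),.012)))
```

```text
[0.54133215 0.23222122 0.17272411] [ 2.01524122e+00  2.40922358e+00 -1.89764902e-03] 0.7052792942981321 [ 0.2215155  -0.54884143 -1.58256035]
fence top front L,R;  [[-0.0429, 0.0778], [0.0426, 0.0845]]
plate corners wheel-end [[-0.0539, -0.1929], [0.061, -0.192]] fence end R [[0.0583, 0.0965]]
```

>>> carry_out(
  steps=[
    [0, 0, 0, 0, 0, -1, 0.6],
    [0, 0, 0, 0, 0, -3, 0.6],
    [0, 0, 0, 0, 0, -5.5, 0.6],
    [0, 0, 0, 0, 0, -7.5, 0.6],
    [0, 0, 0, 0, 0, -8.5, 0.6],
    [0, 0, 0, 0, 0, -8.5, 0.6],
  ],
)

```text
time: 23.9
position: [0.5401, 0.2325, 0.0862]
tool_rot: [-2.015, -2.409, 0.005]
ft_force: [-0.2, -0.8, -3.5]
grip_width: 0.706
grip_force: 50.0
```

>>> carry_out(
  steps=[
    [0, 0, 0, 0, 0, -1, 0.6],
    [0, 0, 0, 0, 0, -2, 0.6],
    [0, 0, 0, 0, 0, -3, 0.6],
    [0, 0, 0, 0, 0, -4, 0.6],
    [0, 0, 0, 0, 0, -5, 0.6],
    [0, 0, 0, 0, 0, -5.6, 0.6],
    [0, 0, 0, 0, 0, -5.9, 0.6],
    [0, 0, 0, 0, 0, -5.9, 0.6],
  ],
)

```text
time: 24.7
position: [0.5411, 0.234, 0.0284]
tool_rot: [-2.013, -2.412, 0.001]
ft_force: [0.2, -0.5, -3.1]
grip_width: 0.706
grip_force: 50.0
```

>>> carry_out(
  steps=[
    [0, 0, 0, 0, 0, -0.15, 0.6],
    [0, 0, 0, 0, 0, -0.3, 0.6],
    [0, 0, 0, 0, 0, -0.35, 0.6],
    [0, 0, 0, 0, 0, -0.35, 0.6],
  ],
)

```text
time: 25.1
position: [0.5413, 0.2342, 0.0254]
tool_rot: [2.013, 2.412, 0.0]
ft_force: [-0.1, -0.1, -2.7]
grip_width: 0.708
grip_force: 50.0
```

>>> carry_out(
  steps=[
    [0, 0, 0, 0, 0, -0.1, 0.6],
    [0, 0, 0, 0, 0, -0.2, 0.6],
    [0, 0, 0, 0, 0, -0.2, 0.6],
  ],
)

```text
time: 25.4
position: [0.5415, 0.2343, 0.0251]
tool_rot: [-2.013, -2.411, -0.001]
ft_force: [-3.9, -1.7, 8.0]
grip_width: 0.712
grip_force: 50.0
```

>>> carry_out(
  steps=[
    [0, 0, 0, 0, 0, 0.2, 1],
    [0, 0, 0, 0, 0, 0.2, 1],
    [0, 0, 0, 0, 0, 0.2, 1],
    [0, 0, 0, 0, 0, 0.2, 1],
    [0, 0, 0, 0, 0, 1, 1],
    [0, 0, 0, 0, 0, 3, 1],
    [0, 0, 0, 0, 0, 7, 1],
    [0, 0, 0, 0, 0, 11, 1],
    [0, 0, 0, 0, 0, 15, 1],
    [0, 0, 0, 0, -4, 17, 1],
    [0, 0, 0, 0, -8, 17, 1],
    [0, 0, 0, 0, -12, 17, 1],
  ],
)

```text
time: 26.6
position: [0.5419, 0.113, 0.1951]
tool_rot: [2.012, 2.411, 0.004]
ft_force: [0.1, -0.1, -0.2]
grip_width: 0.999
grip_force: 0.0
```

>>> carry_out(
  steps=[
    [0, 0, 0, 0, -4, 0, 0.5],
    [0, 0, 0, 0, -8, 0, 0.5],
    [0, 0, 0, 0, -8, 0, 0.5],
    [0, 0, 0, 0, -8, 0, 0.5],
    [0, 0, 0, 0, -8, 0, 0.5],
  ],
)

```text
time: 27.1
position: [0.5413, 0.0355, 0.1936]
tool_rot: [-2.011, -2.413, -0.001]
ft_force: [0.3, 0.4, -0.3]
grip_width: 0.631
grip_force: 0.0
```

Run:
```python
from h import *
s,d=wrist('w6');print(s['time'],s['position'],s['tool_rot'])
b=ctrl.get_image('scene');np.savez('scene4.npz',**b);a=ctrl.get_image('top');np.savez('top4.npz',**a)
q=proj(b,[.55,.17,.05])[0].astype(int);p=proj(a,[.55,.17,.05])[0].astype(int);print(q,p)
m=np.zeros((600,800,3),np.uint8)
m[:300]=cv2.resize(d['pixels'][80:236,112:528],(800,300),interpolation=cv2.INTER_CUBIC)
R=lambda i,q:cv2.resize(i['pixels'][q[1]-45:q[1]+45,q[0]-60:q[0]+60],(400,300),interpolation=cv2.INTER_CUBIC)
m[300:,:400]=R(b,q);m[300:,400:]=R(a,p);save(m,'c6.png')
```

```text
27.1 [0.54131026 0.03554676 0.193581  ] [-2.01139404e+00 -2.41295483e+00 -1.25106336e-03]
[380 177] [238 178]
```

View pics/c6.png

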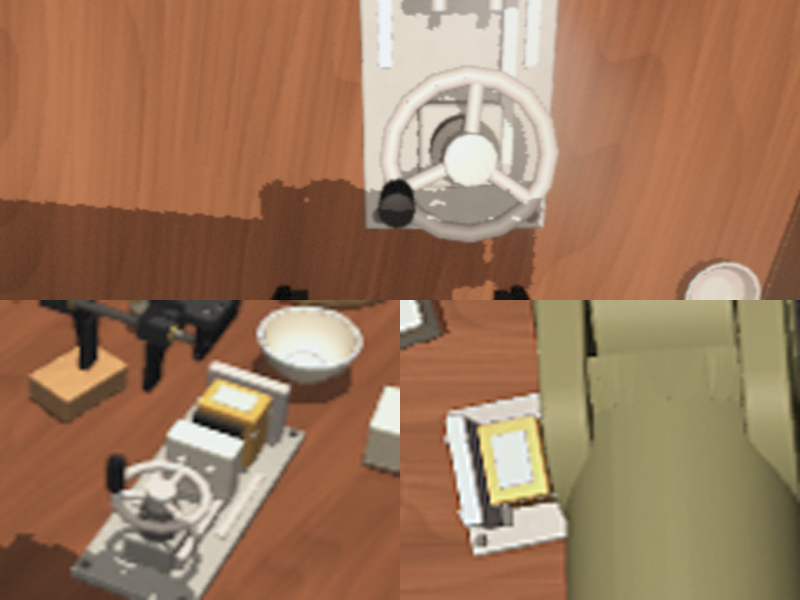

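The tin stands upright in the nest, parallel to the fence. The wheel hub is at (470,160) and the crank at about (397,205) in the crop. Now computing the crank position.

Run:
```python
from h import *
d=dict(np.load('w6.npz'));k=lambda l:(np.array(l,float)+.5)/1.923-.5+[112,80]
o=np.array([.55065,.19204]);y=np.array([-.1783,.984]);x=np.array([.984,.1783])
J=lambda p:((p[:2]-o)@np.c_[x,y]).round(4)
w=ray(d,k([[382,153],[556,153],[469,66],[469,241]]),.084);print(np.linalg.norm(w[0]-w[1]),np.linalg.norm(w[2]-w[3]),w.mean(0),J(w.mean(0)))
t=d['pixels'];g=(t.max(2)<60).astype(np.uint8);g[:165]=0;g[200:]=0;g[:,:305]=0;g[:,335:]=0
c=max(cv2.findContours(g,0,2)[0],key=cv2.contourArea);X,Y,W,H=cv2.boundingRect(c);print(X,Y,W,H)
# left/right extents at top end and bottom end of handle
pt=np.array([X+(W-1)/2,Y+H-1]);r=ray(d,pt,.125)[0];print('far edge top',r,J(r))
pb=np.array([X+(W-1)/2,Y]);r2=ray(d,pb,.09)[0];print('near edge bottom',r2,J(r2))
# crank centre = far edge + 9mm toward camera (+jig y) / near edge - 9mm
print('crank est',r[:2]+.009*y,r2[:2]-.009*y)
```

```text
0.09102650075622386 0.0922113784493375 [0.57334719 0.06947516 0.084     ] [ 0.0005 -0.1247]
309 188 18 10
far edge top [0.54053324 0.03648805 0.125     ] [-0.0377 -0.1513]
near edge bottom [0.54040925 0.03588769 0.09      ] [-0.0379 -0.1518]
crank est [0.53892854 0.04534405] [0.54201395 0.02703169]
```

>>> carry_out(
  steps=[
    [0, 0, 0, -0.3, 0.9, 0, 0.47],
    [0, 0, 0, -0.3, 0.9, -2, 0.47],
    [0, 0, 0, -0.3, 0.9, -4.5, 0.47],
    [0, 0, 0, -0.3, 0.9, -7, 0.47],
    [0, 0, 0, -0.3, 0.9, -9, 0.47],
    [0, 0, 0, -0.3, 0.9, -9.8, 0.47],
    [0, 0, 0, -0.3, 0.9, -9.8, 0.47],
  ],
)

```text
time: 27.95
position: [0.5373, 0.0439, 0.0944]
tool_rot: [-2.011, -2.412, 0.003]
ft_force: [-0.2, -0.6, 0.3]
grip_width: 0.472
grip_force: 0.0
```

>>> carry_out(
  steps=[
    [0, 0, 0, 0, 0, 0, 0.1],
    [0, 0, 0, 0, 0, 0, 0.1],
    [0, 0, 0, 0, 0, 0, 0.1],
    [0, 0, 0, 0, 0, 0, 0.1],
    [0, 0, 0, 0, 0, 0, 0.1],
    [0, 0, 0, 0, 0, 0, 0.1],
  ],
  squeeze=12,
)

```text
time: 28.55
position: [0.5384, 0.0432, 0.0955]
tool_rot: [2.013, 2.411, 0.0]
ft_force: [-0.5, 0.9, 0.2]
grip_width: 0.109
grip_force: 0.0
```

Run:
```python
import numpy as np
C=np.array([57.25,6.87]);a0=np.radians(214.8)
f=lambda a:np.array([np.cos(a),np.sin(a)])*4.2
for c in range(3):
    s=a0-np.radians(120*c)
    print([ (f(s-np.radians(15*i))-f(s)).round(2).tolist() for i in range(1,9)])
from h import *
b=ctrl.get_image('scene');np.savez('s_0.npz',**b)
h=cv2.cvtColor(b['pixels'],cv2.COLOR_RGB2HSV).astype(int)
q=proj(b,[.5415,.234,.076])[0].astype(int);print(q)
for r in range(q[1]-16,q[1]+22,1):print(r,' '.join('%3d'%v for v in h[r,q[0]-16:q[0]+18:2,2]),'|',' '.join('%3d'%v for v in h[r,q[0]-16:q[0]+18:2,0]))
```

```text
[[-0.5, 0.97], [-0.74, 2.05], [-0.68, 3.14], [-0.35, 4.19], [0.24, 5.11], [1.05, 5.85], [2.03, 6.35], [3.1, 6.58]]
[[1.1, -0.05], [2.14, -0.38], [3.06, -0.98], [3.8, -1.79], [4.3, -2.76], [4.54, -3.83], [4.49, -4.93], [4.15, -5.97]]
[[-0.59, -0.92], [-1.4, -1.66], [-2.38, -2.16], [-3.45, -2.4], [-4.54, -2.35], [-5.59, -2.01], [-6.51, -1.42], [-7.25, -0.61]]
[389 160]
144 146 151 151 149 150 152 149 147 145 143 146 146 173 215 232 235 240 |  10  10  10  11  10  10  10  10  10  10  10  10  12  22  21  30  39
145 149 153 152 151 151 150 147 147 143 146 148 148 154 190 233 238 241 |  10  10  10  10  10  10  10  10  10  10  10  10  10  24  23  35  42
146 152 153 151 152 151 149 147 146 144 149 148 149 146 193 234 240 241 |  10  10  10  10  10  10  10  10  10  10  10  10  10  90  23  39  48
147 145 152 151 152 152 148 148 144 147 148 147 145 142 135 227 241 241 |  10  10  10  10  10  10  10  10  10  10  10  10  10  24  30  42  53
148  98 122 152 155 152 150 146 146 151 147 147 143 123  93 188 240 241 |  10  10  10  10  10  10  10  10  10  10  10  10  10  12  72  42  65
149  59  80 108 146 
[... 3965 characters left out ...]
30 119 132 168 217 241 241 241 175 116 109  99 202 206 205 205 |  18  19  19  19  26  28  51  78  72  26  17  17  18  20  21  20  20
178 131 150 133 133 133 156 183 237 240 120 116 103 151 205 205 205 205 |  18  19  20  20  19  18  32  36  50  19  17  17  19  20  20  20  21
179 190 188 133 133 132 133 139 169 188 108 116 102 165 206 206 206 209 |  23  14  19  21  21  20  20  26  25  18  17  17  19  21  20  20  21
180 167 160 131 133 133 133 132 132 133 109 117 101 200 208 205 205 181 |  17  16  19  21  19  19  19  20  21  18  18  17  20  20  21  21  21
181 221 157 133 132 126 150 133 133 123 108 118 152 209 210 207 205 139 |  23  16  19  21  18  18  19  19  20  19  17  18  21  20  21  21  20
```

The fingers closed past 18 mm, so the handle was missed. I'll open, rise and re-measure.

>>> carry_out(
  steps=[
    [0, 0, 0, 0, 0, 0, 0.6],
    [0, 0, 0, 0, 0, 0, 0.6],
    [0, 0, 0, 0, 0, 0, 0.6],
    [0, 0, 0, 0, 0, 0, 0.6],
    [0, 0, 0, 0, 0, 0, 0.6],
    [0, 0, 0, 0, 0, 0, 0.6],
    [0, 0, 0, 0, 0, 3, 0.6],
    [0, 0, 0, 0, 0, 7, 0.6],
    [0, 0, 0, 0, 0, 10, 0.6],
    [0, 0, 0, 0, 0, 10, 0.6],
    [0, 0, 0, 0, 0, 10, 0.6],
  ],
)

```text
time: 29.7
position: [0.5386, 0.0432, 0.1957]
tool_rot: [2.013, 2.411, 0.002]
ft_force: [-0.7, -0.4, -0.9]
grip_width: 0.6
grip_force: 0.0
```

Run:
```python
from h import *
s,d=wrist('w7');print(s['time'],s['position'],s['tool_rot'],s['grip_width'])
t=d['pixels']
for z in(.09,.125):print(z,proj(d,[.5382,.0447,z]))
print('hub',proj(d,[.5727,.0687,.087]))
v=t.max(2)
for r in range(150,240,2):print(r,''.join('#' if a<45 else '+' if a<90 else '-' if a<150 else '.' for a in v[r,285:405]))
```

```text
29.7 [0.53857208 0.04321749 0.19571833] [2.01305071e+00 2.41116542e+00 1.87207596e-03] 0.600195260388429
0.09 [[318.13805552 186.46763768]]
0.125 [[317.99540818 195.83962286]]
hub [[355.89001464 168.97223772]]
150 .........................................................-+++++-------..................................................
152 .......................................................-+++------.---...................................................
154 .............................................-........-++------------...................................................
156 .............................................-.......-+--------------........-----......................................
158 ....................................................-+-------------.............-.......................................
160 ....................................................------------...................--...................................
162 .............................................-.....-+---------..........................................................
164 ...........
[... 4034 characters left out ...]
-------------------------------........------++++++------..................
230 ---------------------------------------------------------------...................--------+######+--....................
232 --------------------------------------------------------------..................--################-.....................
234 --------------------------------------------------------------..................-+#################-....................
236 --------------------------------------------------------------..................-+##################-...................
238 -------------------------------------------------------------...................-+###################--.................
```

Run:
```python
from h import *
for n in('scene0','s_0','scene4'):
    b=dict(np.load(n+'.npz'));v=b['pixels'].max(2)
    for z in(.09,.125):print(n,z,proj(b,[.5382,.0447,z]).round(1))
    for r in range(172,198):print(r,''.join('#' if a<45 else '+' if a<90 else '-' if a<150 else '.' for a in v[r,335:385]))
b=dict(np.load('top0.npz'));v=b['pixels'].max(2)
for z in(.09,.125):print('top',z,proj(b,[.5382,.0447,z]).round(1))
for r in range(165,195):print(r,''.join('#' if a<45 else '+' if a<90 else '-' if a<150 else '.' for a in v[r,265:305]))
```

```text
scene0 0.09 [[354.3 186.9]]
scene0 0.125 [[354.7 178.3]]
172 .--...-----..........---....----..................
173 --...----...........---...---------...............
174 -..-----...........---....-----------.............
175 ..-----............---...---..---..-----..........
176 .-----............---...---..----..-------........
177 -----...........---...--.-..----...----------.....
178 ----.....-.....----+-----..----....-----.-------..
179 ---....--.....----++++--..----.....---...---------
180 --...----...---.-++++++-.--..........-...---------
181 -...----...---..-+#++#+-.................-------.-
182 ..-----..---....-+####-....................---....
183 ------..---...---#####-.....-.....---........--..-
184 ----...--.....---+####-..--.......---........-----
185 --...---....-...-+####-.--.........-....--....----
186 -------...---...-#####+--..............----....---
187 ------...--.....-#####---.............------....--
188 ----...---......-+####--..............------....--
189 ---.-----.....----+#+-................-------...--
190 --..---.......--------................-------....
[... 4055 characters left out ...]
+++++++-#+-..----......--
180 .....-----+--....-+----##-.-----.......-
181 ........-+........++--+#--------........
182 ...................+####--------........
183 ...................-+++---------.......-
184 ...................------------....--...
185 ............-------------..--......---..
186 ..............---------............-+-..
187 ...............-----....................
188 .......................................-
189 ..................................---.--
190 .............................----.--....
191 ........................--..............
192 ...................---..................
193 ..............---...-...................
194 .........--.............................
```

In the scene image the closed fingertips end at row ~180, above the handle top. The real tips therefore sit about 30 mm higher than the reported TCP, which also explains the tin slips at the higher grips. I'll go 3 cm lower.

>>> carry_out(
  steps=[
    [0, 0, 0, 0, 0.1, -3, 0.5],
    [0, 0, 0, 0, 0.1, -6, 0.5],
    [0, 0, 0, 0, 0.1, -9, 0.5],
    [0, 0, 0, 0, 0.1, -11, 0.5],
    [0, 0, 0, 0, 0.1, -12, 0.5],
    [0, 0, 0, 0, 0.1, -12.5, 0.5],
    [0, 0, 0, 0, 0.1, -12.5, 0.5],
  ],
)

```text
time: 30.45
position: [0.5379, 0.044, 0.0698]
tool_rot: [-2.013, -2.411, 0.002]
ft_force: [0.2, -0.4, 0.0]
grip_width: 0.5
grip_force: 0.0
```

>>> carry_out(
  steps=[
    [0, 0, 0, 0, 0, 0, 0.1],
    [0, 0, 0, 0, 0, 0, 0.1],
    [0, 0, 0, 0, 0, 0, 0.1],
    [0, 0, 0, 0, 0, 0, 0.1],
    [0, 0, 0, 0, 0, 0, 0.1],
    [0, 0, 0, 0, 0, 0, 0.1],
  ],
  squeeze=15,
)

```text
time: 31.05
position: [0.5381, 0.0441, 0.0708]
tool_rot: [-2.013, -2.411, -0.0]
ft_force: [-2.7, -0.9, 5.8]
grip_width: 0.201
grip_force: 15.0
```

>>> carry_out(
  steps=[
    [0, 0, 0, -0.5, 0.97, 0, 0.1],
    [0, 0, 0, -0.74, 2.05, 0, 0.1],
    [0, 0, 0, -0.68, 3.14, 0, 0.1],
    [0, 0, 0, -0.35, 4.19, 0, 0.1],
  ],
)

```text
time: 31.45
position: [0.5339, 0.0871, 0.0708]
tool_rot: [-2.012, -2.411, 0.0]
ft_force: [-1.6, -2.7, 4.7]
grip_width: 0.202
grip_force: 15.0
```

>>> carry_out(
  steps=[
    [0, 0, 0, 0.59, 0.92, 0, 0.1],
    [0, 0, 0, 1.4, 1.66, 0, 0.1],
    [0, 0, 0, 2.38, 2.16, 0, 0.1],
    [0, 0, 0, 3.45, 2.39, 0, 0.1],
    [0, 0, 0, 4.55, 2.34, 0, 0.1],
    [0, 0, 0, 5.59, 2.01, 0, 0.1],
    [0, 0, 0, 6.51, 1.41, 0, 0.1],
    [0, 0, 0, 7.25, 0.6, 0, 0.1],
  ],
)

```text
time: 32.25
position: [0.6064, 0.0932, 0.0707]
tool_rot: [-2.011, -2.411, 0.002]
ft_force: [-6.6, -1.7, 8.4]
grip_width: 0.199
grip_force: 15.0
```

```bash
cat >> h.py <<'E'
def label(b):
    h=cv2.cvtColor(b['pixels'],cv2.COLOR_RGB2HSV).astype(int); w=b['pixels'].astype(float)
    g=np.zeros(h.shape[:2],np.uint8); g[150:171,378:412]=1
    m=(g*((h[...,2]>205)&(h[...,0]>26)&(h[...,1]<60))).astype(np.uint8)   # white label
    gold=(g*((h[...,2]>215)&(h[...,0]<=26)&(h[...,1]>60))).astype(np.uint8)
    al=m|gold; c=cv2.moments(al,True);n=max(c['m00'],1);return n,np.array([c['m10']/n,c['m01']/n])
E
python3 - <<'E'
from h import *
s=ctrl.get_state();a=np.array(s['position'][:2])-[.5725,.0687];print(s['time'],s['position'],np.degrees(np.arctan2(a[1],a[0])),np.linalg.norm(a))
b=ctrl.get_image('scene');np.savez('s_1.npz',**b)
for n in('s_0','s_1'):
    c=dict(np.load(n+'.npz'));print(n,label(c),ray(c,label(c)[1],.076))
    v=c['pixels'].max(2)
    for r in range(152,182):print(r,''.join('#' if a<45 else '+' if a<90 else '-' if a<150 else '.' for a in v[r,360:420]))
E
```

```text
32.25 [0.60639997 0.09316899 0.07071207] 35.82174697217192 0.041808363623474856
s_0 (89.0, array([395.56179775, 161.1011236 ])) [[0.55781551 0.24355945 0.076     ]]
152 +++##++-------++###+++++++--++++----++++++-------...........
153 +#####++++-------+++++++++++++++...-+++++++-----------------
154 ########+++--.-----+++++++++++++......-+++++----------------
155 #########+++----.--+++++++++++++.........-++++------------++
156 #######+###++++---++++++++++++#+-...........-++---------++++
157 #####+++++++----+++++++++++++#+-----...........-+--+++++++++
158 ######++++++----++++++++++++++.....----........-++++++++++++
159 --+#####++++++++++++++++++++#-........----.....-++++++++++++
160 +---+++####++++++++++++++++#+............------+++++++++++++
161 ++++---+#####+++++++++++++##+.............----++++++++++++++
162 ###++++++--++++++++++++-+###-............-----++++++++++++--
163 #######+-----++++++-+++++###............--------------------
164 ###++++------+#+++++++++###-............-------------------.
165 ##++--+------+###++++++###-............-------------------..
166 ##+-----------+#####+
[... 2349 characters left out ...]
--++##+###+++++#############+---+++++++--++++#+-.-
172 ...----..------+######---#########++#++----+#+++++++++##----
173 ..----.---.-----######-..########+--++-----+###+++++++#+---.
174 -----.---...----######...########-.---+-----+####++++#+----.
175 ----.---....----+#####-.-########------.---...-#######----..
176 --..----...-----+#####----+######+-+++---..-...######+--....
177 -..----....---..-#####----#######+---+-+-------#####+---....
178 ..----.....----.-#####----#####+++---...--+++++#####----....
179 -----......------#####++-+####+------......--++####+--......
180 -----.......-----#############+-----..........+###+--.......
181 ---...........---#############+----..........-####--........
```

>>> carry_out(
  steps=[
    [0, 0, 0, 0.5, -0.97, 0, 0.1],
    [0, 0, 0, 0.74, -2.05, 0, 0.1],
    [0, 0, 0, 0.68, -3.14, 0, 0.1],
    [0, 0, 0, 0.35, -4.19, 0, 0.1],
    [0, 0, 0, -0.24, -5.11, 0, 0.1],
    [0, 0, 0, -1.05, -5.85, 0, 0.1],
    [0, 0, 0, -2.03, -6.35, 0, 0.1],
    [0, 0, 0, -3.1, -6.58, 0, 0.1],
    [0, 0, 0, -4.2, -6.53, 0, 0.1],
    [0, 0, 0, -5.24, -6.2, 0, 0.1],
    [0, 0, 0, -6.16, -5.6, 0, 0.1],
    [0, 0, 0, -6.9, -4.79, 0, 0.1],
  ],
)

```text
time: 33.5
position: [0.5387, 0.0431, 0.0708]
tool_rot: [2.012, 2.408, 0.001]
ft_force: [4.8, -0.2, 2.9]
grip_width: 0.2
grip_force: 15.0
```

Run:
```python
from h import *
s=ctrl.get_state();a=np.array(s['position'][:2])-[.5725,.0687];print(s['time'],s['position'],s['ft_force'],s['grip_width'],np.degrees(np.arctan2(a[1],a[0])),np.linalg.norm(a))
b=ctrl.get_image('scene');np.savez('s_2.npz',**b)
for n in('s_0','s_2'):
    c=dict(np.load(n+'.npz'));print(n,label(c),ray(c,label(c)[1],.076))
v=b['pixels'].max(2);h=cv2.cvtColor(b['pixels'],cv2.COLOR_RGB2HSV)
for r in range(142,182):print(r,''.join('#' if a<45 else '+' if a<90 else '-' if a<150 else '.' if a<205 else ('G' if q>60 and hh>13 else 'L') for a,q,hh in zip(v[r,360:430],h[r,360:430,1],h[r,360:430,0])))
```

```text
33.5 [0.53869309 0.04309446 0.07078922] [ 4.82628092 -0.18296108  2.86678835] 0.20045281025649325 -142.8595107550025 0.04240932074365498
s_0 (89.0, array([395.56179775, 161.1011236 ])) [[0.55781551 0.24355945 0.076     ]]
s_2 (102.0, array([395.42156863, 160.32352941])) [[0.55521153 0.24663973 0.076     ]]
142 +########+------...---.....----------LL.LLLLLLLLLLLLLLLLLLLLLLLLL.LL..
143 ########+-------...-.....-.----------...LLLLLLLLLLLLLLLLLLLLLLLLLL....
144 ######+--------...-......------------..LLLLLLLLLLLLLLLLLLLLLLLLLLL...-
145 ######--------..........-------------...LLLLLLLLLLLLLLLLLLLLLLLLLL.L.-
146 ######------...........----------------.LLLLLLLLLLLLLLLLLLLLLLLLL.LL.-
147 ######-----............-----------------LLLLLLLLLLLLLLLLLLLLLLLLL...--
148 ######----..............----..-----------.LLLLLLLLLLLLLLLLLLLLLLLL.---
149 #####+---..............----..--------+++--.LLLLLLLLLLLLLLLLLLLLLL.----
150 #####+--..............-......-------+++++---.LLLLLLLLLLLLLLLLLLL.-----
151 #####+-.............--.LLLLL..------++++++----..LLLLLLLLLLLLL..-----..
152 #####+--...........---.LLLLLLLL..---++
[... 1507 characters left out ...]
..++..-......--..........
173 ###-------...+++###++###+-LLLLLLLL.---------.......-.....--..........-
174 ###------...----########--...LLLL.----------......--....---..........-
175 ###+---+--------#######+-----....------..-.....L.--....---...........-
176 ###+-------+++-+######+----------------....L.L.L.-....--.............-
177 ##+----....-++++######----------------..LLLLLLL.--...---.............-
178 ##----..LLLL--++#####---.LL.---------..LLLLLLL.--...---.............--
179 ##---..LLLLL---+####+---.L.----------.LLLLLLLL.--..---..............--
180 ##-..LLLLLLL.--+###+----------------..LLLLLLL.--..---...............--
181 #+.LLLLLLLLLLL.-+##----------------..LLLLLLL.--..---................--
```

>>> carry_out(
  steps=[
    [0, 0, 0, -0.5, 0.97, 0, 0.1],
    [0, 0, 0, -0.74, 2.05, 0, 0.1],
    [0, 0, 0, -0.68, 3.14, 0, 0.1],
    [0, 0, 0, -0.35, 4.19, 0, 0.1],
    [0, 0, 0, 0.24, 5.11, 0, 0.1],
    [0, 0, 0, 0.6, 5.48, 0, 0.1],
    [0, 0, 0, 0.6, 5.48, 0, 0.1],
  ],
)

```text
time: 34.25
position: [0.5432, 0.0998, 0.0707]
tool_rot: [-2.011, -2.411, 0.003]
ft_force: [-0.9, 1.9, 10.2]
grip_width: 0.201
grip_force: 15.0
```

>>> carry_out(
  steps=[
    [0, 0, 0, 0, 0, 0, 0.5],
    [0, 0, 0, 0, 0, 0, 0.5],
    [0, 0, 0, 0, 0, 0, 0.5],
    [0, 0, 0, 0, 0, 0, 0.5],
    [0, 0, 0, 0, 0, 3, 0.5],
    [0, 0, 0, 0, 0, 6, 0.5],
    [0, 0, 0, 0, 0, 10, 0.5],
    [0, 0, 0, 0, 3, 14, 0.5],
    [0, 0, 0, 0, 7, 18, 0.5],
    [0, 0, 0, 0, 9, 21, 0.5],
    [0, 0, 0, 0, 9, 21, 0.5],
    [0, 0, 0, 0, 9, 21, 0.5],
  ],
)

```text
time: 35.45
position: [0.5443, 0.1891, 0.2803]
tool_rot: [2.012, 2.412, -0.0]
ft_force: [0.9, -0.9, -0.3]
grip_width: 0.504
grip_force: 0.0
```

Run:
```python
from h import *
s,d=wrist('w8');print(s['time'],s['position'],s['tool_rot'])
b=ctrl.get_image('scene');np.savez('s_3.npz',**b)
o=np.array([.55065,.19204]);y=np.array([-.1783,.984]);x=np.array([.984,.1783])
h=cv2.cvtColor(d['pixels'],cv2.COLOR_RGB2HSV)
for X in(-.035,-.028,-.02,-.01,0,.01,.02,.03):
    print(X)
    Y=np.arange(-.03,.105,.0015); P=np.c_[o+X*x+Y[:,None]*y,np.full(len(Y),.077)]
    q=proj(d,P); m=cv2.remap(h,q[None,:,0].astype(np.float32),q[None,:,1].astype(np.float32),cv2.INTER_NEAREST)[0]
    print(''.join('#' if v<50 else '+' if v<95 else ('g' if 17<=hh<=36 and ss>60 else '-' if v<150 else '.' if v<205 else 'L') for hh,ss,v in m))
print('cols: Y=-30mm +1.5/char; crank',proj(d,[.572,.069,.087]),q[[0,-1]])
```

```text
35.45 [0.5442743  0.18911912 0.28030382] [ 2.01176204e+00  2.41203923e+00 -4.38318846e-04]
-0.035
-----------...---......LLLLL...LLLLLLLLLLLLLLLLLLLLLLLLLLLLLLLLLL-----LLLLLLLL.LLLLLLL....
-0.028
-----------.LLLLLLLLLLLLLLLLLL.----.LLL.ggggggggggggggggggggggggggggggLLLLLLLL.LLLLLLL....
-0.02
-----------.LLLLLLLLLLLLLLLLLL.---+++++gggggggggLLLLLLLLLLLLLLLgggggggLLLLLLLL.LLLLLLL....
-0.01
-----------..LLLLLLLLLLLLLLLLL.---+++++gggggggLLLLLLLLLLLLLLLLLgggggggLLLLLLLL.LLLLLLL....
0
-----------..LLLLLLLLLLLLLLLLL.---+++++-ggggggLLLLLLLLLLLLLLLLLgggggggLLLLLLLL.LLLLLLL....
0.01
-----------..LLLLLLLLLLLLLLLLLL.--+++++-ggggggLLLLLLLLLLLLLLLLLgggggggLLLLLLLLLLLLLLLL....
0.02
-----------....LLLLLLLLLLLLLLLL---+++++-ggggggLLLLLgggggggggggggggggggLLLLLLLLL....LLL....
0.03
-----------.......LLLLLLLLLLLLL.-..LLLLLgggggggggggggggggg...LLL.gggg-LLLLLLLLLLLLLLLL....
cols: Y=-30mm +1.5/char; crank [[322.8212935  257.12960711]] [[345.85448169 190.15537385]
 [348.51165177  85.25832689]]
```

Run:
```python
from h import *
o=np.array([.55065,.19204]);y=np.array([-.1783,.984]);x=np.array([.984,.1783])
for n,lo,hi in(('w1',-.025,.015),('w8',.003,.035)):
    d=dict(np.load(n+'.npz'));g=cv2.cvtColor(d['pixels'],cv2.COLOR_RGB2GRAY)
    print(n,'start',lo)
    for X in(-.018,-.012,0,.012,.018):
        Y=np.arange(lo,hi,.001); P=np.c_[o+X*x+Y[:,None]*y,np.full(len(Y),.078)]
        q=proj(d,P).astype(np.float32);print(X,' '.join(map(str,cv2.remap(g,q[None,:,0],q[None,:,1],1)[0])))
```

```text
w1 start -0.025
-0.018 189 190 190 191 192 192 192 190 189 188 185 176 163 153 151 155 154 154 154 154 155 155 151 132 104 67 47 39 41 49 63 111 156 198 213 218 219 218 218 218
-0.012 189 189 190 191 191 192 191 190 189 188 185 179 159 145 135 140 141 142 142 143 143 137 121 96 61 44 40 40 40 41 66 113 171 201 214 218 217 217 217 217
0 189 190 190 190 191 191 192 190 189 188 185 178 167 156 148 145 143 143 142 143 142 138 119 91 59 45 39 39 41 47 58 105 150 195 209 216 217 217 217 217
0.012 241 241 241 242 242 241 241 241 240 240 240 236 224 208 205 209 215 213 212 210 208 201 188 146 103 60 49 43 43 44 60 91 150 192 212 215 216 216 216 216
0.018 241 241 241 241 241 241 241 241 241 240 240 237 233 223 218 216 216 216 216 216 216 216 213 196 162 109 75 65 63 65 72 107 146 186 203 212 213 214 215 216
w8 start 0.003
-0.018 228 227 227 228 228 228 228 228 228 228 226 217 188 152 139 149 174 123 83 61 58 56 57 59 61 78 147 185 199 203 204 203
-0.012 228 228 228 228 228 228 228 228 228 228 226 217 187 151 139 147 158 112 78 60 57 57 57 56 58 75 143 181 197 202 203 204
0 228 228 228 228 228 228 228 228 228 228 226 219 195 154 128 115 109 84 67 57 57 59 58 57 59 74 139 181 197 202 202 201
0.012 228 228 228 228 228 228 228 228 228 228 227 222 206 163 148 164 200 149 102 69 60 61 60 59 61 73 134 174 193 200 202 202
0.018 228 228 228 228 228 228 228 228 228 228 226 222 206 159 131 123 127 93 72 62 59 60 61 61 63 75 135 174 190 196 198 199
```

In the last wrist image the tin's back edge meets the fence across its width and the pad bears on its front. The carriage-to-pad gap has gone from about 11 mm free to 5–6 mm, so roughly half of the 10 mm spring travel is used. The gripper is clear of everything, so I'm handing the job in.

```bash
python3 -c "
from bench import ctrl
print(ctrl.close_job())"
```

```text
the job is handed in; nothing more can be done
None
```

The job is handed in at about 35.5 s: the gold tin stands upright in the jig, held flat against the fence by the pad with its spring about half compressed; two grips slipped early on, but the tin was still upright when I looked each time.

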